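# Pack the propping wedges head to tail in their tray

## Task

Two of the four wooden propping wedges are already in the shallow steel tray, one against each end wall; pack the two loose ones into the gap between them, ribs up and alternately head to tail (wide end beside narrow end), so that all four lie flat on the tray floor and fill it. Leave the anatomy models where they are, and let go of the wedges.

Things in the scene. Friction and masses are not known exactly. Their poses are not given: they have to be found in the camera images.
- tray: Shallow steel tray fixed to the shelf: inside 130 mm (x) by 192 mm (y), walls 5 mm, rim 20 mm high, floor 4 mm thick. Origin: centre of underside, z up. Wedges lie side by side along y; ideal origins (x = 0, z = 4): y = +67.5 (wide end to +x), +22.5 (wide to -x), -22.5 (wide to +x), -67.5 (wide to -x), the middle two empty at first. Play in all: 12 mm along y, 10 along x.
- wedge_left: Loose wooden wedge in the tray at its +y wall, wide end to tray +x. Plan: 120 mm long, square ends 62 and 28 mm wide. Origin: on the underside at mid-length, mid-width. Own x points to the wide end (x = +60; narrow end -60), z up. Straight long side at y = +22.5; sloping side from y = -39.5 (wide end) to -5.5 (narrow end).
- wedge_right: Same wedge (all four are alike), loose, in the tray at its -y wall, wide end to tray -x. Height: the block is 30 mm high, edges bevelled 2 mm; a finger rib on top, centred at x = +8, y = 0, is 14 mm thick (along x) and 36 mm across (along y), its top 58 mm above the underside. Mass about 0.13 kg.
- wedge_a: Wedge of the same shape, material and frame as wedge_left, with the same rib, lying loose on the shelf, rib up, at any yaw; may go to either middle place.
- wedge_b: Wedge of the same shape, material and frame as wedge_left, with the same rib, lying loose on the shelf, rib up, at any yaw; may go to either middle place.
- wedge_left_wide (a point): Point on the wide end of that wedge: x = +60 mm, y = 0, z = 30 mm in the wedge's frame; axes as the wedge's.
- wedge_right_wide (a point): Point on the wide end of that wedge: x = +60 mm, y = 0, z = 30 mm in the wedge's frame; axes as the wedge's.
- wedge_a_wide (a point): Point on the wide end of that wedge: x = +60 mm, y = 0, z = 30 mm in the wedge's frame; axes as the wedge's.
- wedge_b_wide (a point): Point on the wide end of that wedge: x = +60 mm, y = 0, z = 30 mm in the wedge's frame; axes as the wedge's.
- speaker_base: Bystander: black talking base, 130 by 220 by 50 mm, fixed, with a large red push button on top (76 mm high in all); origin at the centre of its underside.
- heart: Bystander: loose beige plastic heart, about 130 mm long and 76 mm high, on a small foot; origin at the underside.
- lung: Bystander: loose purple plastic lung half, about 150 mm long, 90 mm wide and 60 mm high, domed, flat side down; origin near the centre of its underside.
- sternum: Bystander: loose flat white plastic sternum, about 160 mm long, 48 mm wide and 14 mm high; origin at the centre of its underside.
Not all that is in view belongs to the job. What is shaped like the wedge_left but yellow is not meant.

How it is judged:
By the outcome, as a careful person would: the job done as asked, in the order asked, and still so for the second after the job is handed in, with the robot touching nothing.
It also fails if it takes over 61 s, if anything falls off the work surface, if the arm or the gripper's body presses on something with over 40 N, if the wrist force passes 120 N, or if a joint passes its speed limit or range.

## Robot

A 6-joint arm with a two-finger parallel gripper is mounted at the origin on the work surface. World frame = base frame: x ahead of the robot, y to its left, z up, the work surface at z = 0. Lengths are in mm, angles in rad, forces in N, time in s.
With the tool pointing down it reaches from about 350 to 875 mm from the base axis. Payload 4.2 kg.
Tool frame: the origin (TCP) lies between the finger pads; the fingertips stand 25 mm ahead of it and the grasp point (between the pads) lies 6 mm ahead of it; z points along the fingers, y is the line along which they close (so a half turn about z gives the same grasp; the last joint's range is limited). The gripper opens to 85 mm and grips with 20 to 120 N. Pads are 22 mm wide; open, the fingers measure 114 mm over their backs; the gripper's body (76 mm by 85 mm) begins 54 mm behind the grasp point. The pads swing forward as they close: fully open they stand 13 mm farther back than shut.
Start: joints at [-0.928, 0.385, 0.008, 0, -1.194, -0.259], TCP at [234.043, -579.503, 256.312] pointing down, gripper open.
Joint ranges: [-3.14, 3.14], [-1.21, 2.06], [-1.07, 1.41], [-3.16, 2.05], [-2.99, -0.16], [-3.1, 3.1]. Speed limits (rad/s): [2.79, 2.79, 3.14, 3.14, 3.14, 3.14].

## Interface

Orientations are given as a unit quaternion [x, y, z, w].
In Python, from bench import arm gives the robot as it stands.
- The arm moves only by the shell command python3 -m pendant 'ROWS'. ROWS is JSON, a list of rows, each a list of 7 numbers: the shift along the tool's x, y, z in m, then the turn, a rotation vector about the tool's x, y, z in degrees, then the finger opening in m, from 0 to 0.0854. In form: [[x, y, z, wx, wy, wz, fingers], ...]. A call has 1 to 12 rows; each row shifts and turns the commanded pose from where the row before left it, along the tool's axes as they then stand; what a row does not reach is not made up. A row lasts 1/10 s, in which the tool goes at most 50 mm and 8.59 degrees, less where a joint would pass 70% of its speed; a pose out of reach is approached as far as the arm can. A call is refused whole if a number of a shift passes 0.05 or a number of a turn 8.59, either way. A call with a gripper value outside its range is refused whole. The fingers move at their own pace and stop on an object; the grip force is fixed at half the most. Time passes only in rows, so rows that do not move let the fingers close. It gives the time, the measured TCP pose, the force, the opening and the grip force at its end, in the units of the state.
- arm.read_state(): the state, without advancing time (a new reading comes with each control period).
- arm.get_image(name): name is "scene" or "top" or "wrist"; returns a dict with "image" (384x512x3 uint8, red, green, blue), "fx", "fy", "cx", "cy" (pixels), "xyz" and "rotation" of the camera in the world. Camera axes: x right, y down, z forward; pixel columns grow to the right and rows downward; lengths in mm; the calibration is good to about 2 mm. The wrist camera is an equidistant fisheye: a pixel r from the principal point sees the ray r / f radians off the axis. A picture is of the moment at which its call begins. There is no depth.
- arm.job_done(): hands the job in; it is judged then, once.
The state is a dict: "clock": time; "joints": joint angles; "joint_vel": joint speeds; "joint_efforts": joint torques, N m; "position": TCP position; "ee_rot": TCP orientation; "contact_force": force on the tool from outside, world axes, zero at the start; "wrist_torque": the same for the moment, N m; "gripper_width": finger opening in mm; "grasp_force": force on a finger pad.
Only numpy, scipy, OpenCV 4.12 (cv2) and the standard library are available. Lean on these libraries where they do the work, as an engineer would, in place of code of your own. Each camera call takes 0.05 s, during which the arm holds its last target. There are 200 camera calls.

## Working session

There is one attempt and no reset: what is moved stays moved. The work goes in short steps, Python scripts to look and compute and a shell command to move; the robot and the scene stay as the last step left them, time stands still between calls to the robot, and variables do not carry over. Pictures are saved under pics/ and viewed, at most 10 in all, crops included, and the job is handed in when it is done.

```bash
ls; mkdir -p pics; python3 - <<'E'
from bench import arm
import cv2,pickle
d={}
for n in("top","scene"):
    r=arm.get_image(n);d[n]=r
    cv2.imwrite(f"pics/{n}0.png",cv2.resize(r["image"][:,:,::-1],(800,600),interpolation=cv2.INTER_CUBIC))
    print(n,r["fx"],r["fy"],r["cx"],r["cy"],r["xyz"],r["rotation"])
pickle.dump(d,open("im0.pkl","wb"))
print(arm.read_state())
E
```

```text
pics
top 374.2115155167773 374.2115155167773 252.56588927378442 186.84488118919214 [ 508.75181501   21.13475412 1258.82814905] [ 0.71300731 -0.70021413  0.03149499 -0.01813334]
scene 364.16798086686106 364.16798086686106 256.62867438574705 191.48776335446723 [1046.03228718  880.44239165  758.67237751] [ 0.20601837  0.8631545  -0.44611289 -0.11620687]
{'clock': 0.1, 'joints': array([-9.28412558e-01,  3.85464301e-01,  6.77531620e-03, -4.17003371e-04,
       -1.19401564e+00, -2.58613360e-01]), 'joint_vel': array([ 0.00099856, -0.0010441 ,  0.00398259,  0.0026737 , -0.00180273,
       -0.00238513]), 'joint_efforts': array([-1.83586312e-04, -3.93319988e+01,  1.88929778e+01,  4.19789627e+00,
       -2.57624517e-03,  8.52646753e-07]), 'position': array([ 233.8578571 , -579.09174174,  255.34789512]), 'ee_rot': array([-1.90634259e-01,  9.81660650e-01,  9.43338946e-04, -2.40983431e-04]), 'contact_force': array([-0.11231932, -0.08238321,  0.50215933]), 'wrist_torque': array([0.01532486, 0.03077297, 0.02133936]), 'grasp_force': 0.0, 'gripper_width': 85.30573599507397}
```

View pics/top0.png

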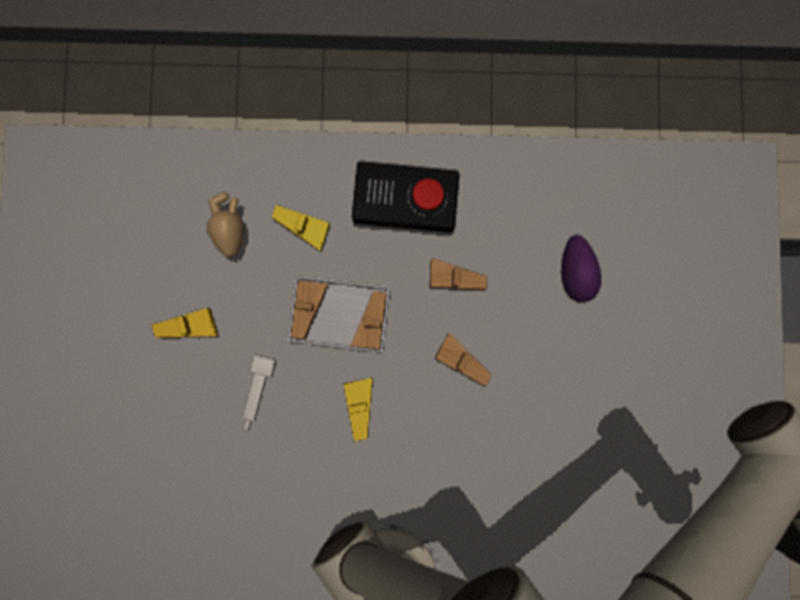

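View pics/scene0.png

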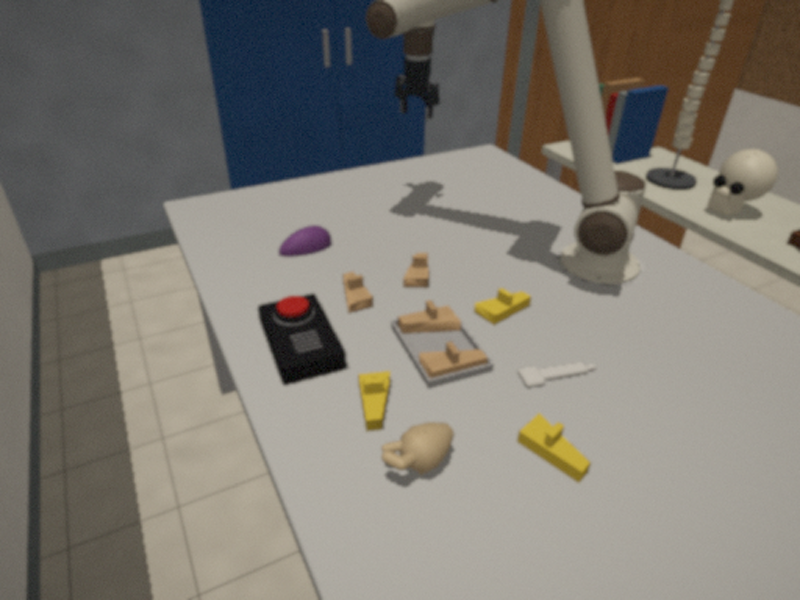

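The wedge-shaped candidates in the top view (800x600) are wooden ones at (458,276) and (463,360), and yellow ones at (302,227), (185,325) and (358,408). The two wooden ones match the description. The tray is at (340,315), with wooden wedges at its left and right ends. I'll confirm in an enlarged crop.

```bash
python3 - <<'E'
import cv2,pickle
im=pickle.load(open("im0.pkl","rb"))["top"]["image"][:,:,::-1]
c=im[155:255,182:317]
c=cv2.resize(c,None,fx=5.9,fy=5.9,interpolation=cv2.INTER_CUBIC)
c=cv2.convertScaleAbs(c,alpha=1.5)
cv2.imwrite("pics/crop0.png",c);print(c.shape)
E
```

```text
(590, 796, 3)
```

View pics/crop0.png

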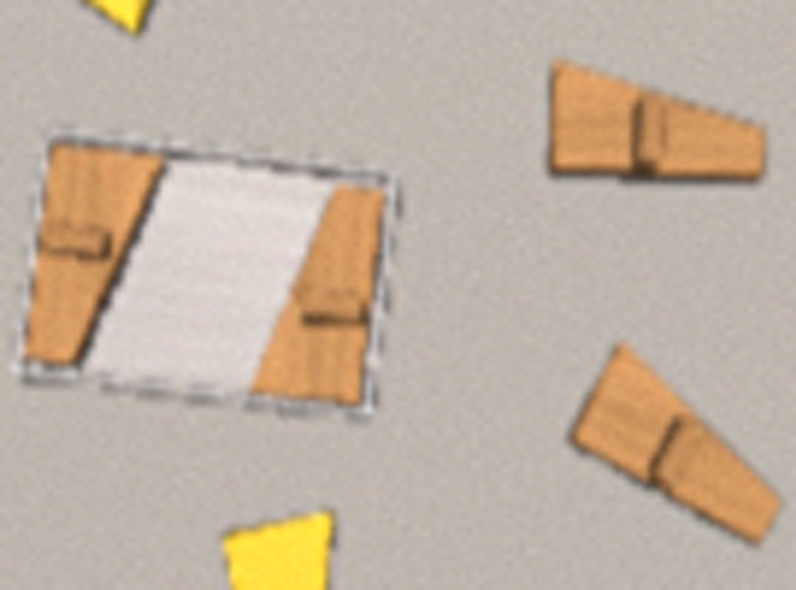

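The crop shows the two loose wooden wedges (A at (655,130), B at (675,445) crop px), wide ends to the left. The tray is at (207,278) with the two seated wedges, whose geometry matches. The yellow ones are not meant. Next I'll fit poses from the corner pixels.

```bash
cat > h.py <<'E'
import numpy as np,pickle
from scipy.spatial.transform import Rotation as R
from scipy.optimize import least_squares
def rot(c):
    q=np.array(c["rotation"],float)
    return R.from_quat(q).as_matrix() if q.size==4 else q
def back(c,uv,z):
    uv=np.atleast_2d(uv);d=np.c_[(uv[:,0]-c["cx"])/c["fx"],(uv[:,1]-c["cy"])/c["fy"],np.ones(len(uv))]@rot(c).T
    p=np.array(c["xyz"]);return (p+d*((z-p[2])/d[:,2])[:,None])[:,:2]
W=np.array([(60,22.5),(60,-39.5),(-60,22.5),(-60,-5.5)])
T=np.array([(70,101),(70,-101),(-70,-101),(-70,101)])
def fit(m,P):
    def f(q):
        c,s=np.cos(q[2]),np.sin(q[2]);return (m@np.array([[c,s],[-s,c]])+q[:2]-P).ravel()
    a,b=m[0]-m[-1],P[0]-P[-1]
    q=least_squares(f,[*P.mean(0),np.arctan2(b[1],b[0])-np.arctan2(a[1],a[0])])
    return q.x,np.abs(q.fun).max()
def local(w,q): # world->frame q
    c,s=np.cos(q[2]),np.sin(q[2]);return (np.array(w[:2])-q[:2])@np.array([[c,-s],[s,c]])
def world(l,q):
    c,s=np.cos(q[2]),np.sin(q[2]);return np.array(l)@np.array([[c,s],[-s,c]])+q[:2]
def totool(st,xyz,ang): # shift (tool axes, mm) and turn about tool z (deg) so tool y lies along world angle ang
    M=R.from_quat(st["ee_rot"]).as_matrix();d=M.T@(np.array(xyz)-st["position"])
    cur=np.arctan2(M[1,1],M[0,1]);t=np.degrees((ang-cur+np.pi/2)%np.pi-np.pi/2)
    tilt=R.from_matrix(M.T@np.array([[1,0,0],[0,-1,0],[0,0,-1]])).as_rotvec()
    return d.round(1),-round(t,1)
E
python3 - <<'E'
from h import *
from bench import arm
c=pickle.load(open("im0.pkl","rb"))["top"]
px={"tray":(T,20,[(50,140),(397,180),(367,415),(17,378)]),
"left":(W,34,[(52,145),(163,158),(27,360),(77,364)]),
"right":(W,34,[(361,404),(250,388),(384,189),(337,187)]),
"a":(W,30,[(552,172),(553,63),(762,181),(764,127)]),
"b":(W,30,[(572,438),(618,343),(757,545),(781,502)])}
o={}
for k,(m,z,p) in px.items():
    P=back(c,(np.array(p)+.5)/5.9+[182-.5,155-.5],z);q,e=fit(m,P);o[k]=q;print(k,q.round(2),e.round(1))
for k in("left","right"):print(k,local(o[k],o["tray"]),np.degrees(o[k][2]-o["tray"][2]))
pickle.dump(o,open("p.pkl","wb"))
st=arm.read_state()
for k in "ab":
    g=world([8,0],o[k]);print(k,g,totool(st,[*g,150],o[k][2]))
E
```

```text
tray [ 5.4476e+02  1.1567e+02 -1.0000e-01] 4.5
left [ 5.5494e+02  1.8566e+02 -9.0000e-02] 0.9
right [537.95  45.22  -3.24] 2.1
a [ 628.57 -134.7     1.56] 1.2
b [ 449.95 -149.87    1.08] 2.4
left [ 3.32737966 70.6436541 ] 0.45850933724377657
right [ 6.00287177e-02 -7.07815335e+01] -180.12008803356196
a [ 628.65995363 -126.70526742] (array([-535.4,  271.5,  105.8]), np.float64(22.6))
b [ 453.70617457 -142.80640187] (array([-367.2,  322.1,  105.9]), np.float64(50.0))
```

```bash
python3 -m pendant '[[-0.0446,0.0226,0,0,0,0,0.06],[-0.0446,0.0226,0,0,0,0,0.06],[-0.0446,0.0226,0,0,0,0,0.06],[-0.0446,0.0226,0,0,0,0,0.06],[-0.0446,0.0226,0,0,0,0,0.06],[-0.0446,0.0226,0,0,0,0,0.06],[-0.0446,0.0226,0,0,0,0,0.06],[-0.0446,0.0226,0,0,0,0,0.06],[-0.0446,0.0226,0,0,0,0,0.06],[-0.0446,0.0226,0,0,0,0,0.06],[-0.0446,0.0226,0,0,0,0,0.06],[-0.0446,0.0226,0,0,0,0,0.06]]' && python3 -m pendant '[[0,0,0.01,0,0,7.5,0.06],[0,0,0.02,0,0,7.5,0.06],[0,0,0.02,0,0,7.6,0.06],[0,0,0.01,0,0,0,0.06],[0,0,0,0,0,0,0.06],[0,0,0,0,0,0,0.06]]'
python3 - <<'E'
from h import *
from bench import arm
import cv2
r=arm.get_image("wrist");pickle.dump(r,open("w1.pkl","wb"))
cv2.imwrite("pics/w1.png",cv2.resize(cv2.convertScaleAbs(r["image"][:,:,::-1],alpha=1.4),(800,600),interpolation=cv2.INTER_CUBIC))
print({k:r[k] for k in r if k!="image"})
s=arm.read_state();o=pickle.load(open("p.pkl","rb"));print(s["position"],s["joints"],s["clock"])
print(totool(s,[*world([8,0],o["a"]),58],o["a"][2]))
E
```

```text
clock: 1.3
position: [629.5, -125.8, 255.9]
ee_rot: [-0.191, 0.982, 0.0, -0.0]
contact_force: [0.7, -0.8, 1.0]
gripper_width: 59.9
grasp_force: 0.0
clock: 1.9
position: [629.1, -127.9, 196.8]
ee_rot: [0.004, 1.0, -0.0, 0.0]
contact_force: [-0.8, -0.0, 0.1]
gripper_width: 59.8
grasp_force: 0.0
{'fx': 297.3186396354542, 'fy': 297.3186396354542, 'cx': 254.84905851976586, 'cy': 194.49148889984784, 'xyz': array([ 550.11427795, -126.83943684,  315.3123774 ]), 'rotation': array([0.7017985 , 0.69538559, 0.10872106, 0.10998852])}
[ 629.34428099 -127.88252549  197.41530888] [ 5.12014614e-02  4.56146940e-01 -3.16796041e-02  5.16197082e-04
 -1.08112427e+00 -1.63147285e+00] 1.95
(array([  1. ,   1.2, 139.4]), np.float64(0.1))
```

View pics/w1.png

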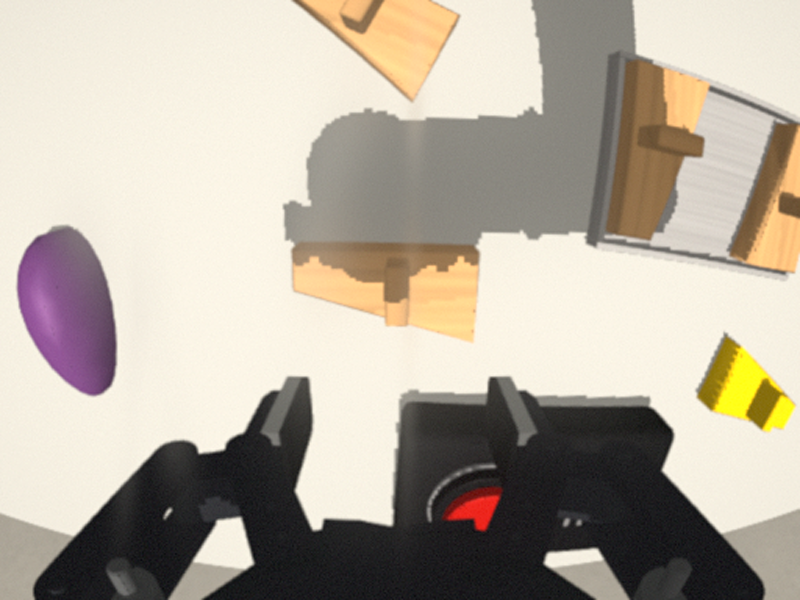

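The wrist view shows wedge A at about (390,290), its wide end to the right, and the tray at upper right. I'll overlay the predicted outlines to check the poses.

```bash
cat >> h.py <<'E'
def proj(c,p): # fisheye, Nx3 world -> px
    q=(np.atleast_2d(p)-np.array(c["xyz"]))@rot(c);rr=np.hypot(q[:,0],q[:,1]);th=np.arctan2(rr,q[:,2])
    return np.c_[c["cx"]+c["fx"]*th*q[:,0]/rr,c["cy"]+c["fy"]*th*q[:,1]/rr]
RIB=np.array([(15,18),(15,-18),(1,-18),(1,18)])
WP=W[[0,1,3,2]]
def overlay(c,items,fn,box,s):
    import cv2
    u0,v0,u1,v1=box
    im=cv2.resize(cv2.convertScaleAbs(c["image"][v0:v1,u0:u1,::-1],alpha=1.2),None,fx=s,fy=s,interpolation=cv2.INTER_CUBIC)
    for m,q,z,col in items:
        P=world(m,q);uv=(proj(c,np.c_[P,np.full(len(P),z)])-[u0-.5,v0-.5])*s
        cv2.polylines(im,[uv.round().astype(int)],True,col,1)
    cv2.imwrite(fn,im);print(im.shape)
E
python3 - <<'E'
from h import *
c=pickle.load(open("w1.pkl","rb"));o=pickle.load(open("p.pkl","rb"))
it=[(T,o["tray"],20,(255,0,0))]
for k,z in(("a",0),("left",4),("right",4),("b",0)):
    it+=[(WP,o[k],z+30,(0,0,255)),(RIB,o[k],z+58,(0,160,0))]
overlay(c,it,"pics/ov1.png",(180,0,512,240),2.4)
E
```

```text
(576, 797, 3)
```

View pics/ov1.png

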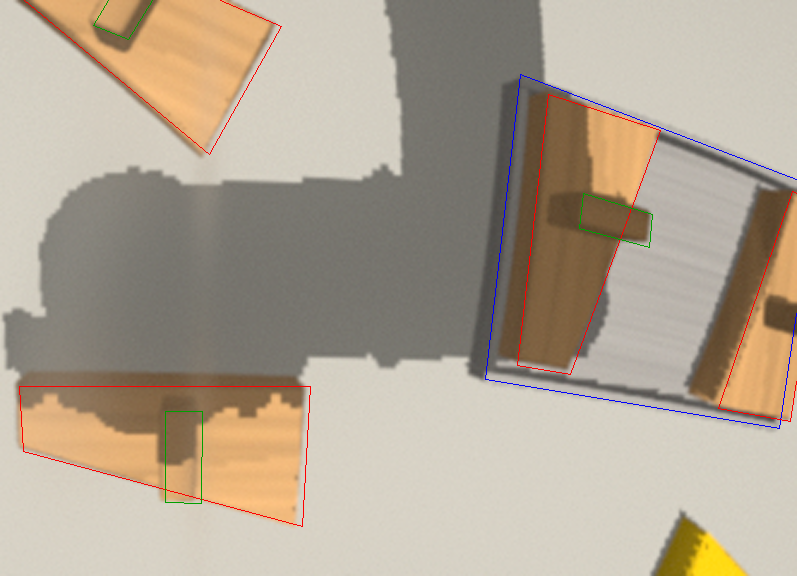

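The overlay fits within about 2 mm (A sits about 2 mm more to -y). I'll descend and grip.

```bash
python3 -m pendant '[[0.001,0,0.04,0,0,0,0.06],[0,0,0.04,0,0,0,0.06],[0,0,0.03,0,0,0,0.06],[0,0,0.018,0,0,0,0.06],[0,0,0.011,0,0,0,0.06],[0,0,0,0,0,0,0.04],[0,0,0,0,0,0,0.02],[0,0,0,0,0,0,0],[0,0,0,0,0,0,0],[0,0,0,0,0,0,0],[0,0,0,0,0,0,0]]'
python3 -m pendant '[[0,0,-0.01,0,0,0,0],[0,0,-0.03,0,0,0,0],[0,0,-0.04,0,0,0,0],[0,0,-0.04,0,0,0,0],[0,0,0,0,0,0,0],[0,0,0,0,0,0,0]]'
python3 - <<'E'
from h import *
from bench import arm
s=arm.read_state();print(s["position"],s["joints"],s["clock"],s["gripper_width"])
o=pickle.load(open("p.pkl","rb"));t=o["tray"]
# wedge target tray(-?,26) wide to -x ; rib 8 toward -x
for y in(25,26,27):
  g=world([-8,y],t);print(g,totool(s,[*g,s["position"][2]],t[2]))
E
```

```text
clock: 3.05
position: [629.0, -127.7, 59.3]
ee_rot: [0.005, 1.0, -0.0, 0.002]
contact_force: [-0.4, 1.0, 6.3]
gripper_width: 12.9
grasp_force: 61.8
clock: 3.65
position: [627.6, -127.4, 178.5]
ee_rot: [0.006, 1.0, 0.0, 0.001]
contact_force: [-0.4, 0.3, -2.6]
gripper_width: 12.9
grasp_force: 60.8
[ 627.61676114 -127.4066828   178.46335683] [ 5.15684808e-02  4.69783054e-01 -5.96164972e-02 -9.00497390e-04
 -1.03955734e+00 -1.63294516e+00] 3.65 12.861174934999724
[539.23052238 141.32761997] (array([9.130e+01, 2.677e+02, 1.000e-01]), np.float64(-85.1))
[539.3276443  142.32289247] (array([9.130e+01, 2.687e+02, 1.000e-01]), np.float64(-85.1))
[539.42476622 143.31816496] (array([9.120e+01, 2.697e+02, 1.000e-01]), np.float64(-85.1))
```

```bash
python3 -m pendant '[[0.0152,0.0447,0,0,0,0,0],[0.0152,0.0447,0,0,0,0,0],[0.0152,0.0447,0,0,0,0,0],[0.0152,0.0447,0,0,0,0,0],[0.0152,0.0447,0,0,0,0,0],[0.0152,0.0447,0,0,0,0,0]]' >/dev/null
python3 -m pendant '[[0,0,0,0,0,-8.5,0],[0,0,0,0,0,-8.5,0],[0,0,0,0,0,-8.5,0],[0,0,0,0,0,-8.5,0],[0,0,0,0,0,-8.5,0],[0,0,0,0,0,-8.5,0],[0,0,0,0,0,-8.5,0],[0,0,0,0,0,-8.5,0],[0,0,0,0,0,-8.5,0],[0,0,0,0,0,-8.5,0],[0,0,0,0,0,0,0],[0,0,0,0,0,0,0]]'
python3 - <<'E'
from h import *
from bench import arm
s=arm.read_state();o=pickle.load(open("p.pkl","rb"));t=o["tray"]
M=R.from_quat(s["ee_rot"]).as_matrix();print(s["position"],M.round(3),s["joints"])
print(totool(s,[*world([-8,26],t),62],t[2]))
r=arm.get_image("wrist");pickle.dump(r,open("w2.pkl","wb"))
a=np.arctan2(M[1,1],M[0,1]);z=s["position"][2]-58
held=np.array([*world([-8,0],[*s["position"][:2],a]),a])
print("held",held,local(held,t),np.degrees(a-t[2]))
it=[(T,t,20,(255,0,0)),(WP,held,z+30,(0,0,255)),(RIB,held,z+58,(0,160,0))]
for k in("left","right"): it+=[(WP,o[k],34,(0,0,255)),(RIB,o[k],62,(0,160,0))]
overlay(r,it,"pics/ov2.png",(90,0,430,250),2.35)
E
```

```text
clock: 5.45
position: [538.6, 141.2, 176.0]
ee_rot: [-0.67, 0.742, 0.0, -0.001]
contact_force: [-0.7, 0.5, -0.5]
gripper_width: 12.9
grasp_force: 60.8
[538.63461728 141.15913088 176.0055048 ] [[-0.101 -0.995 -0.003]
 [-0.995  0.101 -0.001]
 [ 0.002  0.003 -1.   ]] [ 5.47201415e-01  3.43165687e-01 -2.73115810e-01 -4.32263123e-04
 -9.57464911e-01 -6.48223539e-01]
(array([ -1.4,  -0.9, 114. ]), np.float64(-0.2))
held [546.59362714 140.35032806   3.04031928] [-0.57678791 24.74244712] 179.7709246748018
(588, 799, 3)
```

View pics/ov2.png

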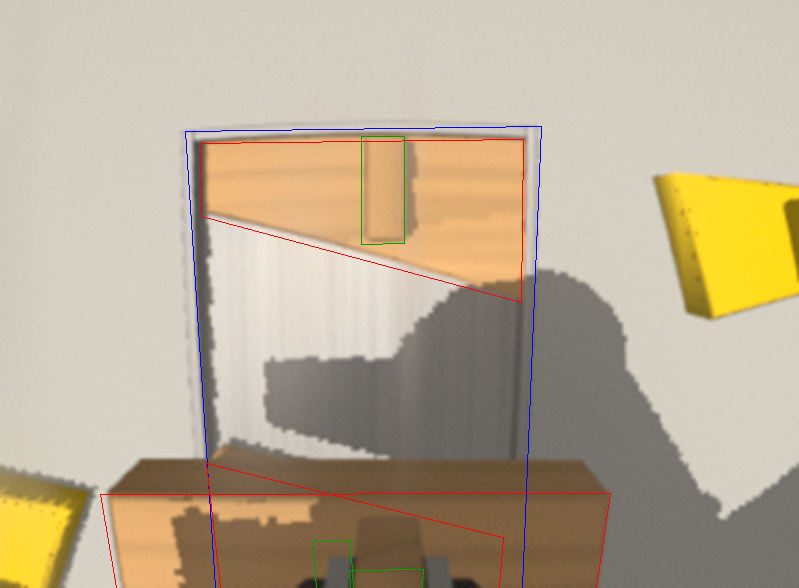

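The overlay agrees within about 1.5 mm: the left wedge is slightly closer to the +y wall, and there is about 3 mm of clearance. Next I'll lower A into the tray.

```bash
python3 -m pendant '[[0,0,0.03,0,0,-0.2,0],[0,0,0.03,0,0,0,0],[0,0,0.01,0,0,0,0],[0,0,0.01,0,0,0,0],[0,0,0.01,0,0,0,0],[0,0,0.01,0,0,0,0],[0,0,0.006,0,0,0,0],[0,0,0.003,0,0,0,0],[0,0,0,0,0,0,0]]'
python3 -m pendant '[[-0.0015,0,0,0,0,0,0],[-0.0015,0,0,0,0,0,0],[-0.001,0,0,0,0,0,0],[0,0,0,0,0,0,0]]'
```

```text
clock: 6.4
position: [539.4, 141.5, 68.2]
ee_rot: [-0.673, 0.74, 0.0, -0.0]
contact_force: [-0.6, 0.2, -1.2]
gripper_width: 12.5
grasp_force: 60.7
clock: 6.8
position: [539.5, 144.9, 68.5]
ee_rot: [-0.673, 0.74, -0.0, -0.001]
contact_force: [0.0, -3.2, 1.5]
gripper_width: 12.8
grasp_force: 61.0
```

```bash
python3 -m pendant '[[0,0,0.002,0,0,0,0],[0,0,0.002,0,0,0,0],[0,0,0.001,0,0,0,0],[0,0,0,0,0,0,0]]'
python3 -m pendant '[[-0.001,0,0.001,0,0,0,0],[0,0,0,0,0,0,0],[0,0,0,0,0,0,0]]'
```

```text
clock: 7.2
position: [539.2, 145.0, 63.4]
ee_rot: [-0.673, 0.74, 0.0, -0.001]
contact_force: [-2.8, -4.3, 3.1]
gripper_width: 13.0
grasp_force: 61.5
clock: 7.5
position: [539.2, 145.1, 63.4]
ee_rot: [-0.673, 0.74, -0.0, -0.002]
contact_force: [-3.7, -8.5, 9.5]
gripper_width: 12.7
grasp_force: 62.4
```

Seated on the floor and touching the left wedge. I'll release it, rise, and turn toward B.

```bash
python3 -m pendant '[[0,0,0,0,0,0,0.03],[0,0,0,0,0,0,0.05],[0,0,0,0,0,0,0.05],[0,0,0,0,0,0,0.05],[0,0,-0.02,0,0,0,0.05],[0,0,-0.04,0,0,0,0.05],[0,0,-0.04,0,0,0,0.05],[0,0,-0.04,0,0,0,0.05],[0,0,0,0,0,0,0.05],[0,0,0,0,0,0,0.05]]'
python3 - <<'E'
from h import *
from bench import arm
s=arm.read_state();o=pickle.load(open("p.pkl","rb"))
print(s["joints"],totool(s,[*world([8,0],o["b"]),200],o["b"][2]))
E
```

```text
clock: 8.5
position: [540.2, 147.1, 203.3]
ee_rot: [-0.673, 0.74, -0.0, 0.002]
contact_force: [-1.5, -1.1, -0.9]
gripper_width: 49.8
grasp_force: 0.0
[ 5.55035796e-01  3.17960774e-01 -2.33800129e-01 -6.03850366e-04
 -1.01602763e+00 -6.49060493e-01] (array([296.7,  58.8,   2.5]), np.float64(-67.4))
```

```bash
python3 -m pendant '[[0.0424,0.0084,0,0,0,0,0.06],[0.0424,0.0084,0,0,0,0,0.06],[0.0424,0.0084,0,0,0,0,0.06],[0.0424,0.0084,0,0,0,0,0.06],[0.0424,0.0084,0,0,0,0,0.06],[0.0424,0.0084,0,0,0,0,0.06],[0.0424,0.0084,0,0,0,0,0.06]]' >/dev/null
python3 -m pendant '[[0,0,0,0,0,-8.4,0.06],[0,0,0,0,0,-8.4,0.06],[0,0,0,0,0,-8.4,0.06],[0,0,0,0,0,-8.4,0.06],[0,0,0,0,0,-8.4,0.06],[0,0,0,0,0,-8.4,0.06],[0,0,0,0,0,-8.4,0.06],[0,0,0,0,0,-8.4,0.06],[0,0,0,0,0,0,0.06],[0,0,0,0,0,0,0.06]]'
python3 - <<'E'
from h import *
from bench import arm
s=arm.read_state();o=pickle.load(open("p.pkl","rb"))
print(totool(s,[*(world([8,0],o["b"])-[0,1.5]),58.5],o["b"][2]),s["joints"])
r=arm.get_image("wrist");pickle.dump(r,open("w3.pkl","wb"))
it=[(WP,o["b"],30,(0,0,255)),(RIB,o["b"],58,(0,160,0))]
overlay(r,it,"pics/ov3.png",(90,90,430,345),2.35)
E
```

```text
clock: 10.2
position: [452.9, -143.3, 201.2]
ee_rot: [0.969, -0.245, -0.001, 0.0]
contact_force: [0.2, -0.4, -0.1]
gripper_width: 60.0
grasp_force: 0.0
(array([  1.5,   0.4, 142.7]), np.float64(-0.4)) [ 3.64748740e-02  1.82638636e-01 -4.28779761e-01 -2.99627814e-04
 -9.61564028e-01  1.03904312e+00]
(599, 799, 3)
```

View pics/ov3.png

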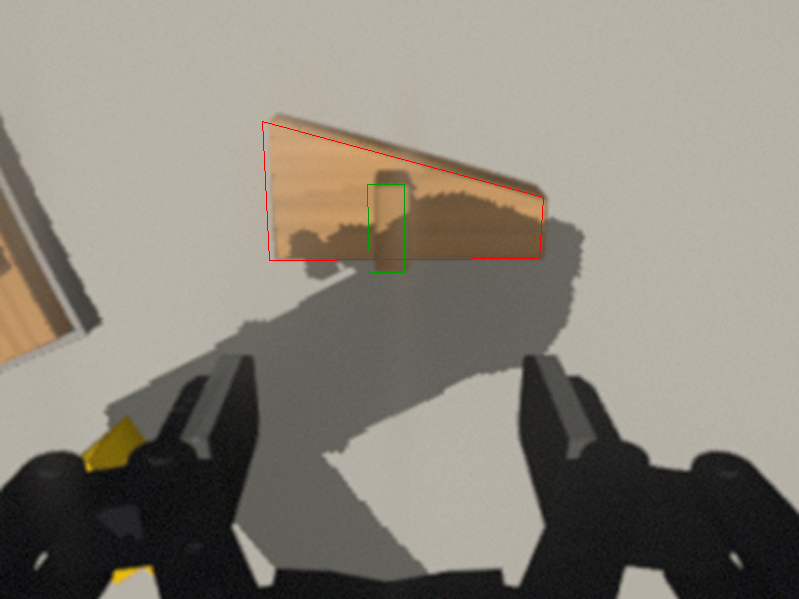

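The predicted outline fits; the rib is about 2 mm toward the narrow end. I'll descend and grip B.

```bash
python3 -m pendant '[[0.001,0.001,0.04,0,0,-0.4,0.06],[0,0,0.04,0,0,0,0.06],[0,0,0.03,0,0,0,0.06],[0,0,0.02,0,0,0,0.06],[0,0,0.0125,0,0,0,0.06],[0,0,0,0,0,0,0.04],[0,0,0,0,0,0,0.02],[0,0,0,0,0,0,0],[0,0,0,0,0,0,0],[0,0,0,0,0,0,0],[0,0,0,0,0,0,0]]'
python3 -m pendant '[[0,0,-0.01,0,0,0,0],[0,0,-0.03,0,0,0,0],[0,0,-0.04,0,0,0,0],[0,0,-0.05,0,0,0,0],[0,0,0,0,0,0,0],[0,0,0,0,0,0,0]]'
python3 - <<'E'
from h import *
from bench import arm
s=arm.read_state();t=pickle.load(open("p.pkl","rb"))["tray"]
print(s["joints"],totool(s,[*world([8,-50],t),s["position"][2]],t[2]))
E
```

```text
clock: 11.35
position: [454.6, -144.8, 60.9]
ee_rot: [0.971, -0.24, 0.001, -0.0]
contact_force: [-0.2, 0.9, 5.7]
gripper_width: 12.9
grasp_force: 61.0
clock: 11.95
position: [453.7, -144.6, 191.1]
ee_rot: [0.971, -0.241, 0.001, -0.001]
contact_force: [-0.4, 0.9, -1.8]
gripper_width: 12.7
grasp_force: 59.9
[ 3.32449827e-02  1.94072633e-01 -4.43266993e-01 -8.69558375e-04
 -9.30510189e-01  1.05211101e+00] (array([ -14.7, -229.4,    0.4]), np.float64(67.7))
```

```bash
python3 -m pendant '[[-0.007,-0.0414,0,0,0,0,0],[-0.007,-0.0414,0,0,0,0,0],[-0.007,-0.0414,0,0,0,0,0],[-0.007,-0.0414,0,0,0,0,0],[-0.007,-0.0414,0,0,0,0,0],[-0.007,-0.0414,0,0,0,0,0],[-0.007,-0.0414,0,0,0,0,0],[-0.007,-0.0414,0,0,0,0,0]]' >/dev/null
python3 -m pendant '[[0,0,0,0,0,8.46,0],[0,0,0,0,0,8.46,0],[0,0,0,0,0,8.46,0],[0,0,0,0,0,8.46,0],[0,0,0,0,0,8.46,0],[0,0,0,0,0,8.46,0],[0,0,0,0,0,8.46,0],[0,0,0,0,0,8.46,0],[0,0,0,0,0,0,0],[0,0,0,0,0,0,0]]'
python3 - <<'E'
from h import *
from bench import arm
s=arm.read_state();o=pickle.load(open("p.pkl","rb"));t=o["tray"]
print(s["joints"],totool(s,[*world([8,-22],t),75],t[2]))
r=arm.get_image("wrist");pickle.dump(r,open("w4.pkl","wb"))
A=np.array([*world([0,28.5],t),t[2]+np.pi])
it=[(T,t,20,(255,0,0)),(WP,o["right"],34,(0,0,255)),(RIB,o["right"],62,(0,160,0)),(WP,A,34,(0,0,255)),(RIB,A,62,(0,160,0))]
overlay(r,it,"pics/ov4.png",(90,30,430,285),2.35)
E
```

```text
clock: 13.75
position: [558.0, 173.9, 188.3]
ee_rot: [-0.673, 0.739, 0.0, -0.002]
contact_force: [0.4, 0.5, -1.3]
gripper_width: 12.5
grasp_force: 59.9
[ 5.78870914e-01  3.74364119e-01 -1.89193806e-01 -4.12299615e-04
 -1.01041119e+00 -6.71631458e-01] (array([ 81.1,  -0.4, 113.4]), np.float64(0.2))
(599, 799, 3)
```

View pics/ov4.png

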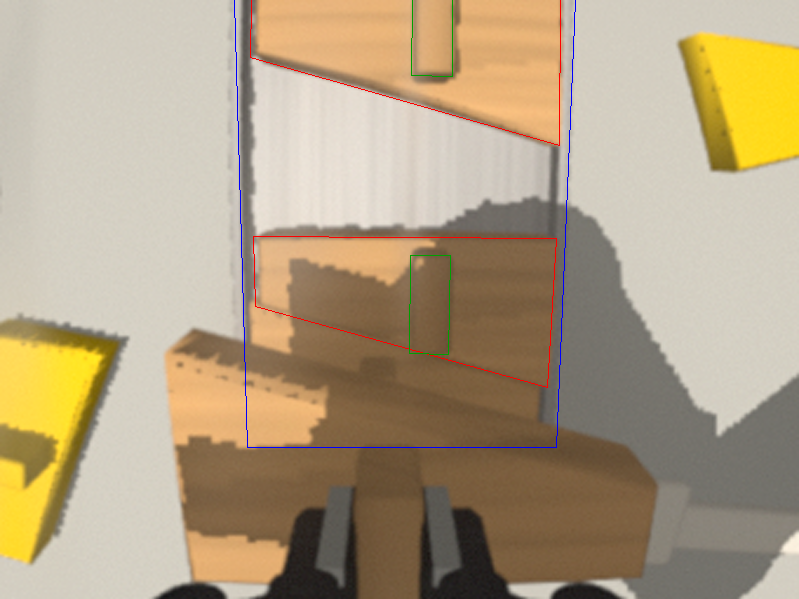

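The overlay agrees with the gap: A's straight edge is at row 236 and the right wedge's slope runs (255,58)–(560,145). B has about 5 mm of clearance on each side. Next I'll move over the gap and lower B.

```bash
python3 -m pendant '[[0.027,0,0,0,0,0.2,0],[0.027,0,0,0,0,0,0],[0.0267,0,0,0,0,0,0],[0,0,0,0,0,0,0],[0,0,0.03,0,0,0,0],[0,0,0.03,0,0,0,0],[0,0,0.02,0,0,0,0],[0,0,0.01,0,0,0,0],[0,0,0.01,0,0,0,0],[0,0,0.01,0,0,0,0],[0,0,0.005,0,0,0,0],[0,0,0,0,0,0,0]]'
```

```text
clock: 15.0
position: [550.7, 94.0, 74.4]
ee_rot: [-0.671, 0.741, 0.0, -0.0]
contact_force: [-0.5, -0.1, -0.8]
gripper_width: 12.5
grasp_force: 59.9
```

```bash
python3 -m pendant '[[0,0,0.004,0,0,0,0],[0,0,0.003,0,0,0,0],[0,0,0.002,0,0,0,0],[0,0,0,0,0,0,0],[0,0,0,0,0,0,0]]'
```

```text
clock: 15.5
position: [550.9, 94.0, 65.9]
ee_rot: [-0.671, 0.741, -0.0, 0.0]
contact_force: [-0.2, -0.7, -2.1]
gripper_width: 12.9
grasp_force: 59.8
```

```bash
python3 -m pendant '[[0,0,0.001,0,0,0,0],[0,0,0.001,0,0,0,0],[0,0,0,0,0,0,0]]'
python3 -m pendant '[[0,0,0,0,0,0,0.03],[0,0,0,0,0,0,0.05],[0,0,0,0,0,0,0.05],[0,0,0,0,0,0,0.05],[0,0,-0.02,0,0,0,0.05],[0,0,-0.04,0,0,0,0.05],[0,0,-0.04,0,0,0,0.05],[0,0,-0.05,0,0,0,0.05],[0,0,0,0,0,0,0.05]]'
python3 -m pendant '[[-0.04,0,0,0,0,0,0.05],[-0.04,0,0,0,0,0,0.05],[0,0,0,0,0,0,0.05],[0,0,0,0,0,0,0.05]]'
python3 - <<'E'
from h import *
from bench import arm
o=pickle.load(open("p.pkl","rb"));t=o["tray"]
r=arm.get_image("wrist")
A=np.array([*world([0,28.5],t),t[2]+np.pi]);B=np.array([*world([0,-21.5],t),t[2]])
overlay(r,[(T,t,20,(255,0,0)),(WP,A,34,(0,0,255)),(WP,B,34,(0,0,255))],"pics/ov5.png",(90,30,430,285),2.35)
E
```

```text
clock: 15.8
position: [551.1, 94.1, 64.9]
ee_rot: [-0.671, 0.741, -0.0, 0.0]
contact_force: [-1.9, 0.1, 4.1]
gripper_width: 12.5
grasp_force: 60.8
clock: 16.7
position: [554.8, 95.1, 221.7]
ee_rot: [-0.672, 0.741, -0.003, 0.007]
contact_force: [0.9, 0.6, 0.1]
gripper_width: 49.7
grasp_force: 0.0
clock: 17.1
position: [558.6, 174.3, 213.2]
ee_rot: [-0.672, 0.741, 0.0, -0.0]
contact_force: [-0.6, -1.2, 0.2]
gripper_width: 50.1
grasp_force: 0.0
(599, 799, 3)
```

View pics/ov5.png

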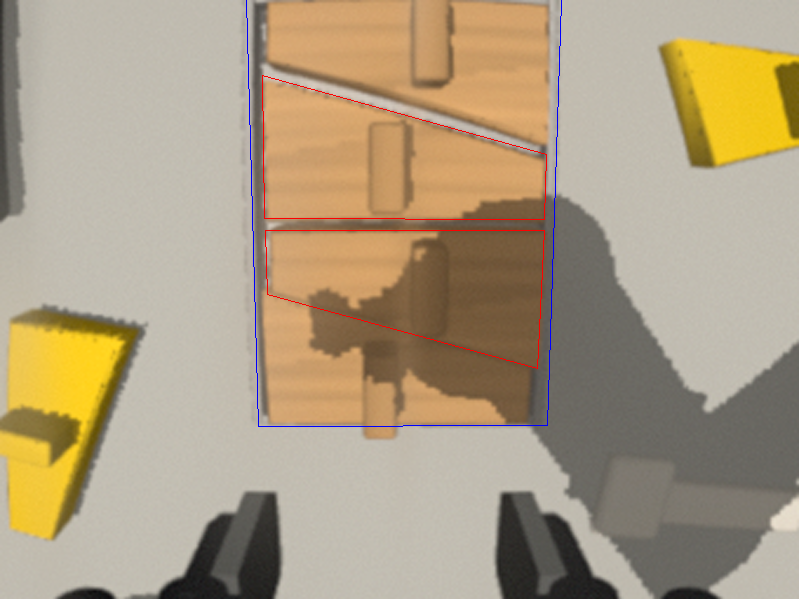

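All four wedges lie flat, alternating, inside the rim, with small gaps only (slope gap at about (400,105), straight gap at row 224). The gripper is clear, so I'll hand in.

```bash
python3 -c "
from bench import arm
print(arm.job_done())"
```

```text
the job is handed in; nothing more can be done
None
```

Both loose wedges are in the tray between the other two, ribs up, flat and alternating head to tail. They are released with the gripper clear above, and the job was handed in at about 17 s.

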